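# Slide the display stones into their nests

## Robot

A 6-joint arm with a two-finger parallel gripper is mounted at the origin on the work surface. World frame = base frame: x ahead of the robot, y to its left, z up, the work surface at z = 0. Lengths are in m, angles in rad, forces in N, time in s.
With the tool pointing down it reaches from about 0.275 to 0.85 m from the base axis. Payload 5.2 kg.
Tool frame: the origin (TCP) lies midway between the tips of the shut fingers; the grasp point (between the pads) lies manip.hold_point_z behind it (manip.hold_point_z is the distance from the TCP to the grasp point, in m); z points along the fingers, y is the line along which they close (so a half turn about z gives the same grasp; the last joint's range is limited). The gripper opens to 85 mm and grips with 20 to 120 N. Pads are 22 mm wide; open, the fingers measure 114 mm over their backs; the gripper's body (76 mm by 85 mm) begins 54 mm behind the grasp point. The pads swing forward as they close: fully open they stand 13 mm farther back than shut.
Start: joints at [1.068, 0.259, 1.535, -0, 1.348, -0.203], TCP at [0.162, 0.525, 0.231] pointing down, gripper open.
Joint ranges: [-3.14, 3.14], [-0.91, 2.08], [0.19, 2.58], [-1.22, 4.36], [0.22, 2.71], [-3.12, 3.12]. Speed limits (rad/s): [2.57, 2.57, 3.14, 3.14, 3.14, 3.14].

## Interface

Orientations are given as a unit quaternion [x, y, z, w].
In Python, from plant import state, vision, job, manip gives the robot as it stands.
- The arm moves only by the shell command python3 -m inch 'ROWS' [FORCE]. ROWS is JSON, a list that holds one entry, the list of rows, each a list of 7 numbers: the turn, a rotation vector about the world's x, y, z each as a share of 0.12 rad, from -1 to 1, then the shift along the world's x, y, z each as a share of 60 mm, from -1 to 1, then the opening, from -1 (shut) to 1 (fully open). A call has 1 to 10 rows; each row shifts and turns the commanded pose from where the row before left it; what a row does not reach is not made up. A row lasts 1/8 s, in which the tool goes at most 62.5 mm and 10.7 degrees, less where a joint would pass 70% of its speed; a pose out of reach is approached as far as the arm can. A call with a number of a shift or a turn outside -1 to 1 is refused whole. A call with a gripper value outside its range is refused whole. The fingers move at their own pace and stop on an object; FORCE is the grip in N (left out, the last holds). Time passes only in rows, so rows that do not move let the fingers close. It gives the time, the measured TCP pose, the force, the opening and the grip force at its end, in the units of the state.
- state(): the state, without advancing time (a new reading comes with each control period).
- vision.get_image(name): name is "scene" or "top"; returns the picture (384x512x3 uint8, red, green, blue); there is no depth.
- vision.calibration(name): a dict with "fx", "fy", "cx", "cy" (pixels), "eye" and "orientation" of the camera in the world. Camera axes: x right, y down, z forward; pixel columns grow to the right and rows downward; lengths in m; the calibration is good to about 2 mm. A picture is of the moment at which its call begins. calibration takes no time and is no camera call.
- job.sign_off(): hands the job in; it is judged then, once.
Trained networks look in the newest picture that a camera, given by its name, has taken for a name from the list of things; names that differ only in an ending like _2 or _b are one class to them, and where a whole thing is asked for, a point or a joint stands for the part that bears it (a point fixed in the world has none). Each returns a list of dicts, best first, with "p" (0 to 1); they miss things now and then, are a little off and sometimes report something else, mostly with a low value. They report only what shows in the picture. A call takes as long as a camera call. They do not tell look-alikes from the thing itself.
- vision.look_for(label, camera): "box" ([centre column, centre row, width, height] in pixels, round what is visible of it).
- vision.regions_of(label, camera): "mask" (384x512 bool, what is visible of it) and "box" ([centre column, centre row, width, height] in pixels, round what is visible of it).
- vision.place_of(label, camera): "point" ([column, row] in pixels: a listed point, or the origin of a listed thing).
The state is a dict: "t": time; "joint_pos": joint angles; "joint_velocities": joint speeds; "joint_torque": joint torques, N m; "tcp_pos": TCP position; "tcp_rot": TCP orientation; "contact_force": force on the tool from outside, world axes, zero at the start; "moment": the same for the moment, N m; "gripper_width": finger opening in m; "grip_force": force on a finger pad.
Only numpy, scipy, OpenCV 4.12 (cv2) and the standard library are available. Lean on these libraries where they do the work, as an engineer would, in place of code of your own. Each camera call takes 0.05 s, during which the arm holds its last target. There are 200 camera calls.

## Task

Slide the petrified wood round, the jade slab and the steel ring gauge along the ledge into the nests that match their shapes, each fully home against the back of its nest, flat and square. They are heavy and polished, so do not lift or tip them, and leave the jar, the loupe, the rough stone and the gift box where they stand.

Things in the scene. Friction and masses are not known exactly. Their poses are not given: they have to be found in the camera images.
- wood_round: Polished petrified wood round: brown banded disc, diameter 104 mm, 32 mm thick, about 0.65 kg, lying flat on the ledge; too wide to grip. Origin: centre of its underside; z is up.
- jade_slab: Polished green jade slab, a rectangular block 84 mm (its x) by 120 mm (its y) by 32 mm high, about 0.75 kg, lying flat; too wide to grip. Origin: centre of its underside; z is up. Its long faces look along its x.
- ring_gauge: Steel ring gauge lying flat: outer diameter 90 mm, bore 56 mm (open right through), 30 mm high, about 0.7 kg. Origin: centre of its underside; z is up.
- nest_wood: Fixed dark wood nest, walls 20 mm high, 10 mm thick, felt floor level with the ledge; mouth at -x (towards the robot) with lips flaring out 10 mm, x -12 to -34 mm. Origin on the ledge, +x points to the back. Larger round-backed nest for the disc: inner radius 54 mm about the origin (2 mm play); disc fully home has its centre at x = +2 mm.
- nest_jade: Fixed dark wood nest, walls 20 mm high, 10 mm thick, felt floor level with the ledge; mouth at -x (towards the robot) with lips flaring out 10 mm, x -12 to -34 mm. Origin on the ledge, +x points to the back. Rectangular nest for the slab: back face at x = +44 mm, side faces at y = +-62.5 mm; slab fully home has its centre at x = +2 mm, its x along the nest's x.
- nest_ring: Fixed dark wood nest, walls 20 mm high, 10 mm thick, felt floor level with the ledge; mouth at -x (towards the robot) with lips flaring out 10 mm, x -12 to -34 mm. Origin on the ledge, +x points to the back. Smaller round-backed nest for the ring: inner radius 47 mm about the origin (2 mm play); ring fully home has its centre at x = +2 mm.
- polish_jar: Bystander: small jar, diameter 38 mm, 50 mm high, standing loose near the robot's side of the ledge. Origin: centre of its underside.
- loupe: Bystander: brass loupe, diameter 38 mm, 36 mm high, standing loose near the robot's side of the ledge. Origin: centre of its underside.
- rough_stone: Bystander: rough grey-violet stone 60 x 65 x 54 mm high, loose, to the side of the nests. Origin: centre of its underside.
- gift_box: Bystander: small cardboard box 77 x 72 x 47 mm high with a pale lid, loose, to the side of the nests. Origin: centre of its underside.
Not all that is in view belongs to the job. What is shaped like the nest_ring but purple or red is not meant.

How it is judged:
At the end, for the whole second after the job is handed in: Each piece lies flat (underside within 4 mm of the ledge, tilt under 0.05 rad) and still in its own nest: its centre between 3.5 mm short of and 7 mm beyond the nest's origin along the nest's x (home is +2 mm), within 5.5 mm sideways, and the slab square with its nest within 0.06 rad (x of wood_round in the frame of nest_wood between -0.0035 and 0.007 m and y of wood_round in the frame of nest_wood between -0.0055 and 0.0055 m and height (world z) of each of wood_round, jade_slab, ring_gauge below 0.004 m and angle between each of wood_round, jade_slab, ring_gauge's own z axis and vertical below 0.05 rad and linear speed of each of wood_round, jade_slab, ring_gauge below 0.01 m/s and x of jade_slab in the frame of nest_jade between -0.0035 and 0.007 m and y of jade_slab in the frame of nest_jade between -0.0055 and 0.0055 m and x of ring_gauge in the frame of nest_ring between -0.0035 and 0.007 m and y of ring_gauge in the frame of nest_ring between -0.0055 and 0.0055 m and angle between the x axis of jade_slab and the x axis of nest_jade, either way round below 0.06 rad); the robot touches nothing.
It fails at once if a piece is lifted more than 15 mm off the ledge or tipped (height (world z) of any of wood_round, jade_slab, ring_gauge above 0.015 m or angle between any of wood_round, jade_slab, ring_gauge's own z axis and vertical above 0.35 rad).
It fails at once if the jar, loupe, rough stone or gift box is moved more than 15 mm or knocked over (distance of any of polish_jar, loupe, rough_stone, gift_box from where it was at the start of the episode above 0.015 m or angle between any of polish_jar, loupe, rough_stone, gift_box's own z axis and vertical above 0.4 rad).
It also fails if it takes over 72 s, if anything falls off the work surface, if the arm or the gripper's body presses on something with over 40 N, if the wrist force passes 120 N, or if a joint passes its speed limit or range.

## Working session

There is one attempt and no reset: what is moved stays moved. The work goes in short steps, Python scripts to look and compute and a shell command to move; the robot and the scene stay as the last step left them, time stands still between calls to the robot, and variables do not carry over. Pictures are saved under pics/ and viewed, at most 10 in all, crops included, and the job is handed in when it is done.

```bash
mkdir -p pics; ls
cat > h.py <<'E'
import numpy as np, cv2
from scipy.spatial.transform import Rotation as R
from plant import state, vision, job, manip
def ray(cam,px):
    c=vision.calibration(cam); d=np.array([(px[0]-c['cx'])/c['fx'],(px[1]-c['cy'])/c['fy'],1.])
    return np.array(c['eye']),R.from_quat(c['orientation']).apply(d)
def plane(cam,px,z):
    e,d=ray(cam,px); return (e+d*(z-e[2])/d[2])[:2]
def proj(cam,P):
    c=vision.calibration(cam); p=R.from_quat(c['orientation']).inv().apply(np.atleast_2d(P)-np.array(c['eye']))
    return np.c_[c['fx']*p[:,0]/p[:,2]+c['cx'],c['fy']*p[:,1]/p[:,2]+c['cy']]
def shot(cam,fn):
    im=vision.get_image(cam); cv2.imwrite('pics/'+fn,im[:,:,::-1]); return im
E
python3 - <<'E'
from h import *
np.set_printoptions(precision=4,suppress=True)
print(state()['t'],manip.hold_point_z,state()['tcp_rot'])
for c in('top','scene'):
    shot(c,c+'0.png'); print(c,vision.calibration(c))
    for n in 'wood_round jade_slab ring_gauge nest_wood nest_jade nest_ring polish_jar loupe rough_stone gift_box'.split():
        for r in vision.place_of(n,c)[:3]: print(c,n,round(r['p'],2),np.array(r['point']).round(1),plane(c,r['point'],0))
E
```

```text
pics
0.0 0.0187 [ 0.1494  0.9888 -0.0008 -0.0003]
top {'fx': 366.2079356910325, 'fy': 366.2079356910325, 'cx': 255.67115809328297, 'cy': 193.14585416628086, 'eye': array([0.4226, 0.0196, 0.885 ]), 'orientation': array([-0.6974,  0.7123, -0.0612,  0.0501])}
top wood_round 0.86 [401.2 217.5] [ 0.496 -0.349]
top jade_slab 0.88 [108.8 225.1] [0.4925 0.3582]
top ring_gauge 0.62 [249.8 221. ] [0.4952 0.0197]
top nest_wood 0.81 [191.6 162.8] [0.6423 0.1608]
top nest_jade 0.83 [259.4 151.4] [ 0.6683 -0.0076]
top nest_ring 0.88 [161.2  96.8] [0.8161 0.2389]
top nest_ring 0.69 [384.8 308.8] [ 0.2829 -0.2922]
top nest_ring 0.64 [326.7 153.4] [ 0.6601 -0.1756]
top polish_jar 0.59 [185.8 262.2] [0.4007 0.1733]
top loupe 0.8 [337.5 261.3] [ 0.3947 -0.1874]
top loupe 0.34 [249.8 224.1] [0.4877 0.0199]
top rough_stone 0.77 [106.4 150.9] [0.6765 0.3716]
scene {'fx': 367.5957397987838, 'fy': 367.5957397987838, 'cx': 261.6586084194212, 'cy': 195.9932851005042, 'eye': array([ 1.0699, -0.0471,  0.9032]), 'orientation': array([ 0.6954,  0.6641, -0.1857, -0.2021])}
scene wood_round 0.83 [147.5 197.5] [ 0.501  -0.3386]
scene jade_slab 0.74 [202.9 163.8] [ 0.3867 -0.1841]
scene jade_slab 0.61 [387.8 185.1] [0.4879 0.3643]
scene ring_gauge 0.63 [271.9 185.2] [0.4738 0.0215]
scene nest_wood 0.94 [324.6 236.7] [0.647  0.1537]
scene nest_jade 0.71 [266.1 244.4] [ 0.6626 -0.0061]
scene nest_ring 0.95 [170.  138.2] [ 0.2803 -0.2925]
scene nest_ring 0.89 [364.7 293.5] [0.8064 0.2319]
scene nest_ring 0.71 [203.5 247.3] [ 0.6636 -0.1728]
scene loupe 0.67 [205.4 163.8] [ 0.387  -0.1764]
scene rough_stone 0.63 [400.1 241.3] [0.6696 0.3557]
scene gift_box 0.73 [126.6 249. ] [ 0.6595 -0.3754]
```

Run:
```python
import cv2
for c in('top','scene'):
    cv2.imwrite(f'pics/{c}0b.png',cv2.resize(cv2.imread(f'pics/{c}0.png'),(800,600),interpolation=cv2.INTER_CUBIC))
```

```text
(no output)
```

View pics/top0b.png

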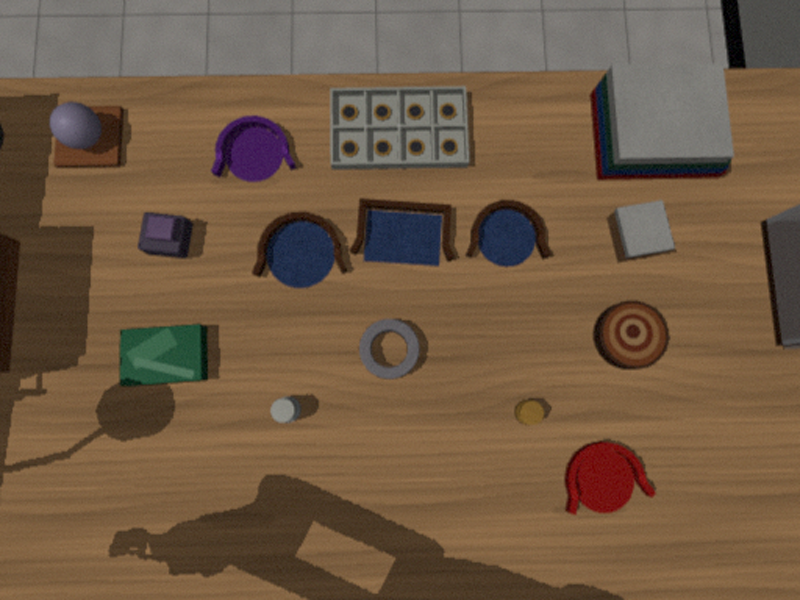

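View pics/scene0b.png

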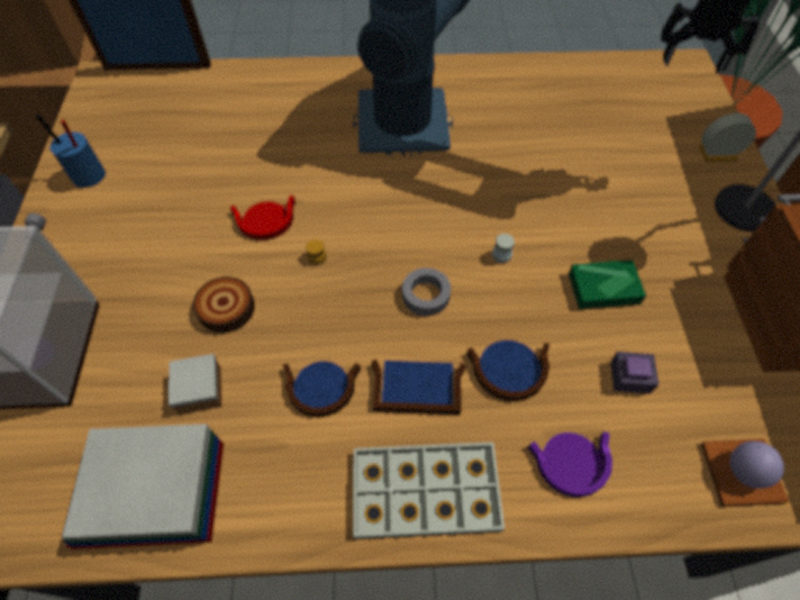

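Top picture (800-wide scale): the dark, blue-felted nests are wood (302,252), jade (403,235) and ring (508,235). Purple (253,150) and red (605,478) are decoys. The pieces are jade (163,354), ring (390,348) and wood (632,335). The bystanders are the jar (285,408), loupe (530,412), stone (165,235) and box (645,230). The book, tray and purple-topped stand aren't part of the job. Next I'll measure in a rectified close crop.

```bash
cat > m.py <<'E'
from h import *
import sys
np.set_printoptions(precision=4,suppress=True)
# names, colour gates, plane height
def masks(im):
    r,g,b=[im[:,:,i].astype(int) for i in range(3)]
    return dict(blue=(b>r+25)&(b>g+10)&(r<70), green=(g>r+30)&(g>b+10))
def world(cam,m,z):
    v,u=np.nonzero(m); return np.array([plane(cam,(a,b),z) for a,b in zip(u,v)])
def rect_of(P):
    (c,s,a)=cv2.minAreaRect((P*1000).astype(np.float32)); return np.array(c),np.array(s),a
E
python3 - <<'E'
from m import *
for cam in('top','scene'):
    im=cv2.imread(f'pics/{cam}0.png')[:,:,::-1]; M=masks(im)
    n,l,s,c=cv2.connectedComponentsWithStats(M['blue'].astype(np.uint8))
    for i in range(1,n):
        if s[i,4]>150:
            P=world(cam,l==i,0.0)
            print(cam,'blue',s[i,4],c[i].round(),P.mean(0),P.min(0),P.max(0),*rect_of(P))
    for nm,z in(('wood_round',.032),('jade_slab',.032),('ring_gauge',.03),('polish_jar',.05),('loupe',.036)):
        for r in vision.regions_of(nm,cam)[:2]:
            P=world(cam,r['mask'],z)
            print(cam,nm,round(r['p'],2),len(P),P.mean(0),P.min(0),P.max(0),*rect_of(P))
# rectified crop z=.02, x .38-.76, y -.45..+.45 , 0.85px/mm
W,H=790,400; k=.001/.85*1.0
Y,X=np.meshgrid(.46-np.arange(W)*k,.80-np.arange(H)*k)
px=proj('top',np.c_[X.ravel(),Y.ravel(),np.full(X.size,.02)]).astype(np.float32)
im=cv2.imread('pics/top0.png')
o=cv2.remap(im,px[:,0].reshape(H,W),px[:,1].reshape(H,W),cv2.INTER_CUBIC)
cv2.imwrite('pics/rect.png',o)
E
```

```text
top blue 324 [405.  95.] [ 0.8119 -0.3853] [ 0.7685 -0.538 ] [ 0.9281 -0.3326] [ 802.0355 -399.9522] [248.2691 129.2929] 52.90653991699219
top blue 1432 [258. 152.] [ 0.6672 -0.0043] [ 0.6225 -0.0627] [0.7118 0.0584] [667.5369  -2.8234] [117.7207  80.7778] 84.5927963256836
top blue 952 [324. 152.] [ 0.6638 -0.1699] [ 0.6202 -0.2124] [ 0.7081 -0.1262] [ 664.2864 -170.7659] [83.7365 89.3688] 75.34120178222656Traceback (most recent call last):
  File "<stdin>", line 7, in <module>
  File "m.py", line 9, in world
    v,u=np.nonzero(m); return np.array([plane(cam,(a,b),z) for a,b in zip(u,v)])
                                        ~~~~~^^^^^^^^^^^^^
  File "h.py", line 8, in plane
    e,d=ray(cam,px); return (e+d*(z-e[2])/d[2])[:2]
        ~~~^^^^^^^^
  File "h.py", line 5, in ray
    c=vision.calibration(cam); d=np.array([(px[0]-c['cx'])/c['fx'],(px[1]-c['cy'])/c['fy'],1.])
ValueError: time passes only in moves, steps and waits
```

```bash
cat > h.py <<'E'
import numpy as np, cv2, functools
from scipy.spatial.transform import Rotation as R
from plant import state, vision, job, manip
np.set_printoptions(precision=4,suppress=True)
cal=functools.cache(vision.calibration)
def plane(cam,px,z):
    c=cal(cam); px=np.atleast_2d(px); d=np.c_[(px[:,0]-c['cx'])/c['fx'],(px[:,1]-c['cy'])/c['fy'],np.ones(len(px))]
    e=np.array(c['eye']); d=R.from_quat(c['orientation']).apply(d)
    return (e+d*((z-e[2])/d[:,2])[:,None])[:,:2]
def proj(cam,P):
    c=cal(cam); p=R.from_quat(c['orientation']).inv().apply(np.atleast_2d(P)-np.array(c['eye']))
    return np.c_[c['fx']*p[:,0]/p[:,2]+c['cx'],c['fy']*p[:,1]/p[:,2]+c['cy']]
def shot(cam,fn):
    im=vision.get_image(cam); cv2.imwrite('pics/'+fn,im[:,:,::-1]); return im
def world(cam,m,z):
    v,u=np.nonzero(m); return plane(cam,np.c_[u,v],z)
def rect_of(P):
    (c,s,a)=cv2.minAreaRect((P*1000).astype(np.float32)); return np.array(c),np.array(s),a
def rectify(im,fn,z=.02,W=790,H=400,x1=.80,y1=.46,k=.001/.85,cam='top'):
    Y,X=np.meshgrid(y1-np.arange(W)*k,x1-np.arange(H)*k)
    px=proj(cam,np.c_[X.ravel(),Y.ravel(),np.full(X.size,z)]).astype(np.float32)
    cv2.imwrite('pics/'+fn,cv2.remap(im[:,:,::-1].copy(),px[:,0].reshape(H,W),px[:,1].reshape(H,W),cv2.INTER_CUBIC))
E
sed -i 's/^def world.*//;s/^    v,u=.*//;/^def rect_of/,$d' m.py
python3 - <<'E'
from m import *
for cam in('top','scene'):
    im=cv2.imread(f'pics/{cam}0.png')[:,:,::-1]; M=masks(im)
    n,l,s,c=cv2.connectedComponentsWithStats(M['blue'].astype(np.uint8))
    for i in range(1,n):
        if s[i,4]>150:
            P=world(cam,l==i,0.0)
            print(cam,'blue',s[i,4],c[i].round(),P.mean(0),P.min(0),P.max(0),*rect_of(P))
    for nm,z in(('wood_round',.032),('jade_slab',.032),('ring_gauge',.03),('polish_jar',.05),('loupe',.036)):
        for r in vision.regions_of(nm,cam)[:2]:
            P=world(cam,r['mask'],z)
            print(cam,nm,round(r['p'],2),len(P),P.mean(0),P.min(0),P.max(0),*rect_of(P))
rectify(cv2.imread('pics/top0.png')[:,:,::-1],'rect.png')
E
```

```text
top blue 324 [405.  95.] [ 0.8119 -0.3853] [ 0.7685 -0.538 ] [ 0.9281 -0.3326] [ 802.0355 -399.9522] [248.2691 129.2929] 52.90653991699219
top blue 1432 [258. 152.] [ 0.6672 -0.0043] [ 0.6225 -0.0627] [0.7118 0.0584] [667.5369  -2.8234] [117.7207  80.7778] 84.5927963256836
top blue 952 [324. 152.] [ 0.6638 -0.1699] [ 0.6202 -0.2124] [ 0.7081 -0.1262] [ 664.2864 -170.7659] [83.7365 89.3688] 75.34120178222656
top blue 1315 [193. 163.] [0.643 0.158] [0.5914 0.108 ] [0.6956 0.2092] [643.7456 158.8996] [103.8205  99.8563] 6.702245235443115
top wood_round 0.67 1723 [ 0.5   -0.341] [ 0.4477 -0.3979] [ 0.554 -0.284] [ 499.6534 -340.6797] [102.892  114.8213] 24.86941909790039
top jade_slab 0.78 2062 [0.4854 0.3563] [0.4404 0.2914] [0.5296 0.4208] [485.2925 356.0436] [ 88.9158 127.0908] 1.75337553024292
top ring_gauge 0.68 793 [0.4893 0.0224] [ 0.444  -0.0207] [0.533  0.0683] [489.0509  21.0028] [89.2661 87.4246] 44.13872146606445
top polish_jar 0.7 2129 [0.6369 0.1547] [0.5771 0.0867] [0.6952 0.2214] [636.0043 153.6121] [134.69   117.6147] 88.99197387695312
top polish_jar 0.62 288 [0.4028 0.1
[... 1156 characters left out ...]
97  152.3418] 89.8279800415039
scene wood_round 0.96 1140 [ 0.5081 -0.3432] [ 0.4473 -0.3991] [ 0.5671 -0.2884] [ 506.1008 -342.7813] [122.6171 103.1115] 31.914745330810547
scene jade_slab 0.67 1282 [0.4948 0.352 ] [0.4423 0.2849] [0.5464 0.4192] [493.6663 352.3143] [100.4556 132.652 ] 2.821206569671631
scene ring_gauge 0.73 660 [0.4951 0.0191] [ 0.4433 -0.0263] [0.5465 0.0638] [494.9437  18.4217] [ 89.1379 102.3078] 87.543701171875
scene polish_jar 0.69 198 [0.4171 0.1691] [0.3839 0.1475] [0.4502 0.1906] [416.8146 169.3891] [34.3639 68.6732] 71.76664733886719
scene loupe 0.71 180 [ 0.4016 -0.1827] [ 0.373  -0.2029] [ 0.4294 -0.1636] [ 401.0766 -182.4836] [59.4604 36.435 ] 10.040674209594727
```

View pics/rect.png

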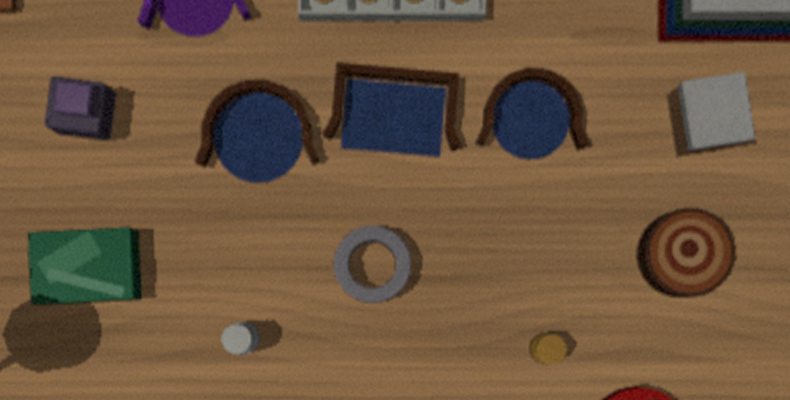

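Rectified picture: the three blue-felted nests sit at (258,137), (395,112) and (532,118), clear of the purple decoy at (195,10). The red decoy is at (640,395), below the loupe.

My measurements:

| Thing | x (m) | y (m) | Yaw |
|---|---|---|---|
| ring_gauge | 0.490 | 0.021 | – |
| wood_round | 0.500 | -0.341 | – |
| jade_slab | 0.485 | 0.356 | +2° |
| nest_ring | 0.664 | -0.170 | about -2° |
| nest_jade | 0.667 | -0.005 | -5° |
| nest_wood | 0.643 | 0.158 | +1° |

I'll do the ring first, dragging it by its bore with the fingers shut.

```bash
python3 -m inch '[[[0,0,0.25,0.5,-0.77,0,-1],[0,0,0.25,0.5,-0.77,0,-1],[0,0,0.25,0.5,-0.77,0,-1],[0,0,0.25,0.5,-0.77,0,-1],[0,0,0.25,0.5,-0.77,0,-1],[0,0,0.25,0.5,-0.77,0,-1],[0,0,0.25,0.5,-0.77,0,-1],[0,0,0.25,0.5,-0.77,0,-1],[0,0,0.25,0.5,-0.77,0,-1],[0,0,0.25,0.5,-0.77,0,-1]]]'
```

```text
t: 2.85
tcp_pos: [0.4633, 0.0618, 0.2316]
tcp_rot: [-0.0, 1.0, 0.0, 0.0]
contact_force: [-1.5, -0.0, 0.2]
gripper_width: 0.0002
grip_force: 0.0
```

```bash
python3 -m inch '[[[0,0,0,0.445,-0.68,0,-1],[0,0,0,0,0,-0.9,-1],[0,0,0,0,0,-0.9,-1],[0,0,0,0,0,-0.6,-1],[0,0,0,0,0,-0.6,-1],[0,0,0,0,0,-0.3,-1],[0,0,0,0,0,-0.3,-1],[0,0,0,0,0,0,-1]]]'
```

```text
t: 3.85
tcp_pos: [0.4881, 0.0228, 0.0143]
tcp_rot: [-0.0, 1.0, 0.0, -0.001]
contact_force: [0.1, 0.3, -0.2]
gripper_width: -0.0001
grip_force: 0.0
```

```bash
python3 -m inch '[[[0,0,0,0,-0.15,0,-1],[0,0,0,0,-0.25,0,-1],[0,0,0,0.05,-0.3,0,-1],[0,0,0,0.05,-0.3,0,-1],[0,0,0,0.05,-0.3,0,-1],[0,0,0,0.05,-0.3,0,-1],[0,0,0,0.05,-0.3,0,-1],[0,0,0,0.05,-0.3,0,-1],[0,0,0,0.05,-0.3,0,-1],[0,0,0,0.05,-0.3,0,-1]]]' && python3 -m inch '[[[0,0,0,0,-0.25,0,-1],[0,0,0,0,-0.2,0,-1],[0,0,0,0,-0.1,0,-1],[0,0,0,0,0,0,-1]]]'
python3 - <<'E'
from h import *
shot('top','r1.png')
for r in vision.regions_of('ring_gauge','top')[:3]:
    P=world('top',r['mask'],.03); print(r['p'],len(P),P.mean(0),P.min(0),P.max(0))
E
```

```text
t: 5.1
tcp_pos: [0.5125, -0.1459, 0.0159]
tcp_rot: [0.0, 1.0, 0.001, -0.0]
contact_force: [-0.3, 5.2, 2.4]
gripper_width: 0.0
grip_force: 3.0
t: 5.6
tcp_pos: [0.513, -0.1793, 0.0157]
tcp_rot: [0.0, 1.0, -0.0, 0.0]
contact_force: [0.3, 2.2, 1.5]
gripper_width: 0.0002
grip_force: 0.9
0.52 354 [ 0.5188 -0.1394] [ 0.473  -0.1741] [ 0.558  -0.1171]
```

```bash
python3 -m inch '[[[0,0,0,0,0.18,0,-1],[0,0,0,0.2,0,0,-1],[0,0,0,0.25,0,0,-1],[0,0,0,0.3,0,0,-1],[0,0,0,0.3,0,0,-1],[0,0,0,0.3,-0.01,0,-1],[0,0,0,0.3,-0.01,0,-1],[0,0,0,0.3,-0.01,0,-1],[0,0,0,0.2,0,0,-1],[0,0,0,0.2,0,0,-1]]]' && python3 -m inch '[[[0,0,0,0.12,0,0,-1],[0,0,0,0.1,0,0,-1],[0,0,0,0.06,0,0,-1],[0,0,0,0.04,0,0,-1]]]'
```

```text
t: 6.95
tcp_pos: [0.6534, -0.169, 0.015]
tcp_rot: [-0.0, 1.0, 0.0, -0.002]
contact_force: [-7.7, 0.4, 5.8]
gripper_width: 0.0001
grip_force: 3.7
t: 7.45
tcp_pos: [0.6724, -0.1689, 0.0149]
tcp_rot: [-0.0, 1.0, 0.0, -0.002]
contact_force: [-7.7, 0.6, 4.6]
gripper_width: 0.0
grip_force: 3.8
```

```bash
python3 -m inch '[[[0,0,0,0.05,0,0,-1],[0,0,0,0.05,0,0,-1],[0,0,0,0.05,0,0,-1]]]' && python3 -m inch '[[[0,0,0,0.03,0,0,-1],[0,0,0,0.03,0,0,-1]]]'
```

```text
t: 7.82
tcp_pos: [0.6788, -0.1688, 0.0149]
tcp_rot: [-0.001, 1.0, 0.001, -0.005]
contact_force: [-20.1, -0.1, 12.8]
gripper_width: 0.0001
grip_force: 9.5
t: 8.07
tcp_pos: [0.6793, -0.1686, 0.0149]
tcp_rot: [-0.001, 1.0, 0.001, -0.008]
contact_force: [-27.8, 0.6, 18.0]
gripper_width: 0.0002
grip_force: 13.6
```

```bash
python3 -m inch '[[[0,0,0,-0.2,0,0,-1],[0,0,0,-0.06,0,0,-1],[0,0,0,0,0,0.3,-1],[0,0,0,0,0,0.6,-1],[0,0,0,0,0,0.9,-1],[0,0,0,-0.5,0.5,0.9,-0.06],[0,0,0,-0.5,0.8,0,-0.06],[0,0,0,-0.5,0.8,0,-0.06],[0,0,0,-0.5,0.8,0,-0.06],[0,0,0,-0.3,0.8,0,-0.06]]]'
python3 - <<'E'
from h import *
print(np.array(state()['joint_pos']))
im=shot('top','r2.png'); rectify(im,'r2r.png',z=.03,W=500,H=400,x1=.74,y1=.02,k=.0006)
E
```

```text
t: 9.32
tcp_pos: [0.5348, 0.0515, 0.1743]
tcp_rot: [0.0, 1.0, -0.0, 0.002]
contact_force: [0.8, 0.9, 0.3]
gripper_width: 0.0404
grip_force: 0.0
[-0.1119  0.2795  1.6524  0.0003  1.2065 -1.6827]
```

View pics/r2r.png

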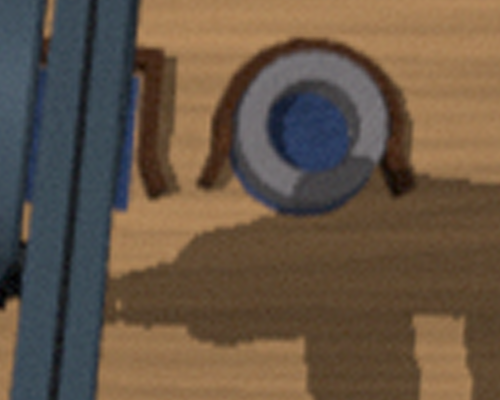

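The ring is home: centre at (312,125) in the crop, seated against the back arch. Next is the jade, pushed along -y with two fingers spread across its end face.

```bash
python3 -m inch '[[[0,0,-0.99,0,0.47,0,-0.06],[0,0,-0.99,0,0.47,0,-0.06],[0,0,-0.99,0,0.47,0,-0.06],[0,0,-0.99,0,0.47,0,-0.06],[0,0,-0.99,-0.08,0.47,0,-0.06],[0,0,-0.99,-0.08,0.47,0,-0.06],[0,0,-0.99,-0.08,0.47,0,-0.06],[0,0,-0.99,-0.08,0.47,0,-0.06],[0,0,-0.99,-0.08,0.47,0,-0.06],[0,0,-0.99,-0.08,0.47,0,-0.06]]]' && python3 -m inch '[[[0,0,-0.99,-0.08,0.47,0,-0.06],[0,0,-0.99,-0.08,0.47,0,-0.06],[0,0,-0.99,-0.08,0.47,0,-0.06],[0,0,-0.99,-0.08,0.47,0,-0.06],[0,0,0,0,0,-0.9,-0.06],[0,0,0,0,0,-0.9,-0.06],[0,0,0,0,0,-0.6,-0.06],[0,0,0,0,0,-0.3,-0.06],[0,0,0,0,0,0,-0.06]]]'
```

```text
t: 10.62
tcp_pos: [0.5071, 0.3335, 0.1741]
tcp_rot: [0.561, 0.828, 0.001, 0.001]
contact_force: [0.5, 0.1, -0.1]
gripper_width: 0.0405
grip_force: 0.0
t: 11.75
tcp_pos: [0.4872, 0.4449, 0.0102]
tcp_rot: [0.739, 0.674, -0.0, -0.0]
contact_force: [0.4, 0.7, -0.7]
gripper_width: 0.0401
grip_force: 0.0
```

```bash
python3 -m inch '[[[0,0,0,0,-0.15,0,-0.06],[0,0,0,0,-0.2,0,-0.06],[0,0,0,0,-0.25,0,-0.06],[0,0,0,0,-0.3,0,-0.06],[0,0,0,0,-0.3,0,-0.06],[0,0,0,0,-0.3,0,-0.06],[0,0,0,0,-0.3,0,-0.06],[0,0,0,0,-0.3,0,-0.06],[0,0,0,0,-0.3,0,-0.06],[0,0,0,0,-0.3,0,-0.06]]]'
python3 - <<'E'
from h import *
im=shot('top','r3.png'); P=world('top',(lambda r,g,b:(g>r+30)&(g>b+10))(*im.astype(int).transpose(2,0,1)),.032)
print(len(P),P.mean(0),*rect_of(P))
E
```

```text
t: 13.0
tcp_pos: [0.4884, 0.2832, 0.0126]
tcp_rot: [0.739, 0.673, 0.003, 0.0]
contact_force: [0.9, 6.1, 3.1]
gripper_width: 0.0401
grip_force: 3.3
1050 [0.4714 0.2055] [477.4971 211.0168] [119.1203  79.0428] 84.71076965332031
```

```bash
python3 -m inch '[[[0,0,0,0,-0.2,0,-0.06],[0,0,0,0,-0.3,0,-0.06],[0,0,0,0,-0.3,0,-0.06],[0,0,0,0,-0.3,0,-0.06],[0,0,0,0,-0.3,0,-0.06],[0,0,0,0,-0.3,0,-0.06],[0,0,0,0,-0.3,0,-0.06],[0,0,0,0,-0.3,0,-0.06],[0,0,0,0,-0.3,0,-0.06],[0,0,0,0,-0.25,0,-0.06]]]' && python3 -m inch '[[[0,0,0,0,-0.2,0,-0.06],[0,0,0,0,-0.15,0,-0.06],[0,0,0,0,-0.1,0,-0.06],[0,0,0,0,-0.05,0,-0.06],[0,0,0,0,0,0,-0.06]]]';  python3 - <<'E'
from h import *
im=shot('top','r4.png'); P=world('top',(lambda r,g,b:(g>r+30)&(g>b+10))(*im.astype(int).transpose(2,0,1)),.032)
print(len(P),P.mean(0),*rect_of(P))
E
```

```text
t: 14.3
tcp_pos: [0.4879, 0.1123, 0.0121]
tcp_rot: [0.739, 0.673, 0.002, 0.0]
contact_force: [0.5, 8.1, 7.4]
gripper_width: 0.04
grip_force: 4.4
t: 14.92
tcp_pos: [0.4877, 0.0823, 0.0119]
tcp_rot: [0.739, 0.673, 0.001, 0.0]
contact_force: [0.1, 6.6, 5.0]
gripper_width: 0.0406
grip_force: 2.9
805 [ 0.4693 -0.0119] [ 610.0347 -141.6796] [ 99.0749 532.0671] 46.371368408203125
```

```bash
python3 -m inch '[[[0,0,0,0,0.4,0,-0.06],[0,0,0,0,0,0.5,-0.06],[0,0,0,0,0,0.9,-0.06],[0,0,0.9,-0.3,-0.1,0.6,0.41],[0,0,0.9,-0.3,-0.2,0,0.41],[0,0,0.9,-0.3,-0.2,0,0.41],[0,0,0.9,-0.3,-0.2,0,0.41],[0,0,0.9,-0.3,-0.2,0,0.41],[0,0,0.9,-0.3,-0.2,0,0.41],[0,0,0.9,-0.3,-0.2,0,0.41]]]' && python3 -m inch '[[[0,0,0.9,0,-0.2,0,0.41],[0,0,0.9,0,-0.2,0,0.41],[0,0,0.9,0,-0.2,0,0.41],[0,0,0.9,0,-0.1,0,0.41],[0,0,0.9,0,0,0,0.41],[0,0,0.9,0,0,0,0.41],[0,0,0.9,0,0,0,0.41],[0,0,0.4,0,0,0,0.41]]]'
python3 - <<'E'
from h import *
im=shot('top','r5.png'); G=(lambda r,g,b:(g>r+30)&(g>b+10))(*im.astype(int).transpose(2,0,1)); G[:,330:]=0; P=world('top',G,.032)
print(len(P),P.mean(0),P.min(0),P.max(0),*rect_of(P))
rectify(im,'r5r.png',z=.032,W=600,H=500,x1=.74,y1=.2,k=.0007)
E
```

```text
t: 16.23
tcp_pos: [0.3599, 0.0271, 0.1309]
tcp_rot: [0.437, 0.9, -0.0, 0.0]
contact_force: [-0.2, -0.6, 0.7]
gripper_width: 0.0605
grip_force: 0.0
t: 17.23
tcp_pos: [0.3605, -0.0145, 0.1309]
tcp_rot: [0.051, 0.999, -0.0, 0.0]
contact_force: [0.1, -1.5, 0.1]
gripper_width: 0.0604
grip_force: 0.0
1754 [0.4777 0.0115] [ 0.4336 -0.0491] [0.5217 0.0709] [477.9633  11.5354] [116.8201  80.9377] 84.54962921142578
```

View pics/r5r.png

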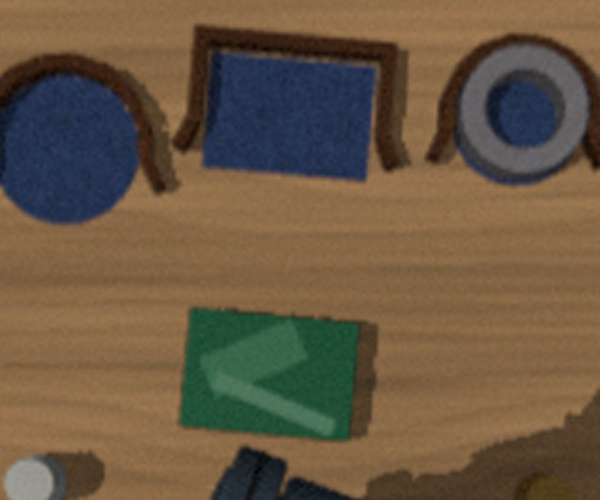

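Crop: the slab is at (270,373) with yaw -5.4°, lined up with its nest at (290,115). The jar and ring are untouched. Now I'll push it in.

```bash
python3 -m inch '[[[0,0,0.08,0,0.61,0,0.41],[0,0,0,0,0,-0.8,0.41],[0,0,0,0,0,-0.7,0.41],[0,0,0,0,0,-0.48,0.41],[0,0,0,0.5,-0.045,0,0.41],[0,0,0,0.3,-0.027,0,0.41],[0,0,0,0.2,-0.018,0,0.41],[0,0,0,0.2,-0.018,0,0.41],[0,0,0,0.25,-0.023,0,0.41],[0,0,0,0.3,-0.027,0,0.41]]]' && python3 -m inch '[[[0,0,0,0.3,-0.027,0,0.41],[0,0,0,0.3,-0.027,0,0.41],[0,0,0,0.25,-0.023,0,0.41],[0,0,0,0.2,-0.018,0,0.41],[0,0,0,0.1,-0.009,0,0.41]]]'
python3 - <<'E'
from h import *
im=shot('top','r6.png'); G=(lambda r,g,b:(g>r+30)&(g>b+10))(*im.astype(int).transpose(2,0,1)); G[:,330:]=0; P=world('top',G,.032)
print(len(P),P.mean(0),P.min(0),P.max(0),*rect_of(P))
E
```

```text
t: 18.52
tcp_pos: [0.4619, 0.0137, 0.0112]
tcp_rot: [0.047, 0.999, 0.0, -0.004]
contact_force: [-5.5, 0.7, 0.5]
gripper_width: 0.0604
grip_force: 2.6
t: 19.15
tcp_pos: [0.5351, 0.0066, 0.0115]
tcp_rot: [0.047, 0.999, 0.0, -0.0]
contact_force: [-6.2, 0.1, 1.8]
gripper_width: 0.0603
grip_force: 2.9<stdin>:3: RuntimeWarning: Mean of empty slice.
  ret = um.true_divide(
Traceback (most recent call last):
ValueError: zero-size array to reduction operation minimum which has no identity
```

```bash
python3 -m inch '[[[0,0,0,0.2,-0.018,0,0.41],[0,0,0,0.2,-0.018,0,0.41],[0,0,0,0.2,-0.018,0,0.41],[0,0,0,0.2,-0.018,0,0.41],[0,0,0,0.15,-0.014,0,0.41],[0,0,0,0.12,-0.01,0,0.41],[0,0,0,0.08,-0.007,0,0.41],[0,0,0,0.05,-0.005,0,0.41],[0,0,0,0.05,-0.005,0,0.41]]]'
```

```text
t: 20.32
tcp_pos: [0.6098, -0.0001, 0.0116]
tcp_rot: [0.047, 0.999, 0.0, -0.0]
contact_force: [-3.3, 0.8, -0.1]
gripper_width: 0.0603
grip_force: 1.9
```

```bash
python3 -m inch '[[[0,0,0,0.05,-0.005,0,0.41],[0,0,0,0.04,-0.004,0,0.41],[0,0,0,0.03,-0.003,0,0.41]]]'
```

```text
t: 20.7
tcp_pos: [0.613, -0.0004, 0.0116]
tcp_rot: [0.046, 0.999, 0.0, -0.004]
contact_force: [-19.3, -0.8, 12.7]
gripper_width: 0.0605
grip_force: 9.7
```

```bash
python3 -m inch '[[[0,0,0,0.05,-0.005,0,0.41],[0,0,0,0.05,-0.005,0,0.41]]]' && python3 -m inch '[[[0,0,0,-0.3,0.03,0,0.41],[0,0,0,-0.5,0,0,0.41],[0,0,0,-0.4,-0.3,0.6,0.41],[0,0,-0.9,-0.2,-0.6,0.9,0.41],[0,0,-0.9,-0.2,-0.8,0.3,0.41],[0,0,-0.9,0,-0.8,0,0.41],[0,0,-0.9,0,-0.8,0,0.41],[0,0,-0.9,0,-0.8,0,0.41],[0,0,-0.9,0,-0.8,0,0.41],[0,0,-0.9,0,-0.8,0,0.41]]]'
python3 - <<'E'
from h import *
im=shot('top','r7.png'); G=(lambda r,g,b:(g>r+30)&(g>b+10))(*im.astype(int).transpose(2,0,1)); G[:,330:]=0; P=world('top',G,.032)
print(len(P),P.mean(0),*rect_of(P))
rectify(im,'r7r.png',z=.032,W=600,H=400,x1=.76,y1=.2,k=.0008)
E
```

```text
t: 20.95
tcp_pos: [0.6129, -0.0004, 0.0115]
tcp_rot: [0.046, 0.999, 0.0, -0.011]
contact_force: [-38.6, -0.5, 30.3]
gripper_width: 0.0603
grip_force: 19.6
t: 22.2
tcp_pos: [0.5292, -0.3428, 0.1181]
tcp_rot: [0.414, 0.91, -0.001, 0.002]
contact_force: [1.1, -0.3, -0.1]
gripper_width: 0.0602
grip_force: 0.0
1643 [ 0.6668 -0.005 ] [666.4653  -4.6837] [117.9984  85.5627] 84.42589569091797
```

View pics/r7r.png

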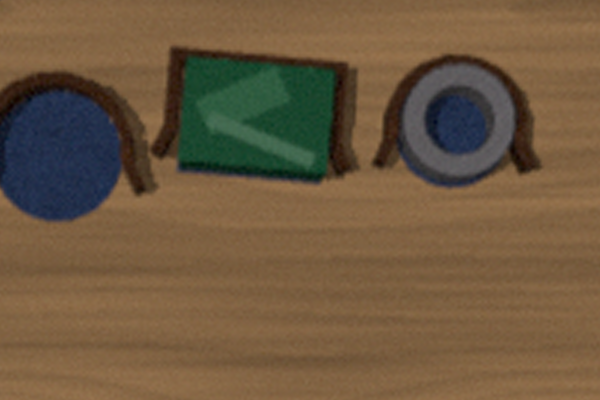

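The slab is home, square at (255,118), and the ring is seated at (457,120). The wood round is next, cradled between the two fingers.

```bash
python3 -m inch '[[[0,0,-0.9,-0.1,-0.2,0,0.41],[0,0,-0.9,-0.1,-0.3,0,0.41],[0,0,-0.9,-0.1,-0.3,0,0.41],[0,0,-0.9,-0.1,-0.3,0,0.41],[0,0,-0.9,-0.1,-0.2,0,0.41],[0,0,-0.9,0,0,0,0.41],[0,0,-0.6,0,0,-0.8,0.41],[0,0,0,0,0,-0.6,0.41],[0,0,0,0,0,-0.37,0.41],[0,0,0,0,0,0,0.41]]]'
python3 - <<'E'
from h import *
shot('top','r8.png')
for r in vision.regions_of('wood_round','top')[:1]:
    P=world('top',r['mask'],.032); print(r['p'],len(P),P.mean(0),P.min(0),P.max(0))
E
```

```text
t: 23.5
tcp_pos: [0.4978, -0.4175, 0.0093]
tcp_rot: [0.707, 0.708, 0.0, -0.001]
contact_force: [0.4, 0.2, 0.8]
gripper_width: 0.0602
grip_force: 0.0
0.65 1734 [ 0.5003 -0.3409] [ 0.4477 -0.3979] [ 0.5517 -0.2833]
```

```bash
python3 -m inch '[[[0,0,0,0,0.15,0,0.41],[0,0,0,0,0.2,0,0.41],[0,0,0,0,0.2,0,0.41],[0,0,0,0.02,0.3,0,0.41],[0,0,0,0.02,0.3,0,0.41],[0,0,0,0.02,0.3,0,0.41],[0,0,0,0.02,0.3,0,0.41],[0,0,0,0.02,0.3,0,0.41],[0,0,0,0.02,0.3,0,0.41],[0,0,0,0.02,0.3,0,0.41]]]' && python3 -m inch '[[[0,0,0,0.02,0.3,0,0.41],[0,0,0,0.02,0.3,0,0.41],[0,0,0,0.02,0.3,0,0.41],[0,0,0,0.02,0.3,0,0.41],[0,0,0,0.02,0.3,0,0.41],[0,0,0,0.02,0.3,0,0.41],[0,0,0,0.02,0.3,0,0.41],[0,0,0,0.02,0.3,0,0.41],[0,0,0,0.02,0.3,0,0.41],[0,0,0,0.02,0.2,0,0.41]]]'
python3 - <<'E'
from h import *
shot('top','r9.png')
for r in vision.regions_of('wood_round','top')[:1]:
    P=world('top',r['mask'],.032); print(r['p'],len(P),P.mean(0),P.min(0),P.max(0))
E
```

```text
t: 24.85
tcp_pos: [0.5071, -0.2592, 0.0118]
tcp_rot: [0.706, 0.708, -0.0, 0.002]
contact_force: [-1.1, -5.8, 2.6]
gripper_width: 0.0601
grip_force: 2.6
t: 26.1
tcp_pos: [0.5187, -0.0846, 0.0117]
tcp_rot: [0.706, 0.708, -0.0, 0.001]
contact_force: [-0.7, -7.0, 4.2]
gripper_width: 0.0602
grip_force: 3.5
0.85 742 [ 0.5221 -0.0151] [ 0.4724 -0.0722] [0.5723 0.019 ]
```

```bash
python3 -m inch '[[[0,0,0,0,0.2,0,0.41],[0,0,0,0,0.3,0,0.41],[0,0,0,0,0.3,0,0.41],[0,0,0,0,0.3,0,0.41],[0,0,0,0,0.3,0,0.41],[0,0,0,0,0.3,0,0.41],[0,0,0,0,0.3,0,0.41],[0,0,0,0,0.3,0,0.41],[0,0,0,0,0.3,0,0.41],[0,0,0,0,0.25,0,0.41]]]' && python3 -m inch '[[[0,0,0,0,0.2,0,0.41],[0,0,0,0,0.1,0,0.41],[0,0,0,0,0,0,0.41],[0,0,0,0,-0.3,0,0.41],[0,0,0,-0.2,-0.5,0.3,0.41],[0,0,0.9,-0.5,-0.4,0.7,0.41],[0,0,0.9,-0.5,0,0.6,0.41],[0,0,0.9,-0.5,0,0,0.41],[0,0,0.9,-0.5,0,0,0.41],[0,0,0.9,-0.4,0,0,0.41]]]'
python3 - <<'E'
from h import *
im=shot('top','r10.png')
for r in vision.regions_of('wood_round','top')[:1]:
    P=world('top',r['mask'],.032); print(r['p'],len(P),P.mean(0),P.min(0),P.max(0))
for r in vision.regions_of('polish_jar','top')[:2]:
    P=world('top',r['mask'],.05); print(r['p'],len(P),P.mean(0),P.min(0),P.max(0))
E
```

```text
t: 27.45
tcp_pos: [0.5181, 0.0859, 0.011]
tcp_rot: [0.706, 0.708, -0.0, 0.001]
contact_force: [0.2, -6.5, 4.7]
gripper_width: 0.06
grip_force: 3.2
t: 28.7
tcp_pos: [0.3601, 0.0319, 0.1062]
tcp_rot: [0.491, 0.871, -0.0, -0.001]
contact_force: [0.6, 0.3, -0.0]
gripper_width: 0.0599
grip_force: 0.0
0.7 1596 [0.5179 0.1564] [0.4674 0.1052] [0.571  0.2078]
0.58 265 [0.4024 0.1721] [0.385  0.1507] [0.4203 0.1932]
```

```bash
python3 -m inch '[[[0,0,0.95,0.17,0.23,0,0.41],[0,0,0.95,0.17,0.23,0,0.41],[0,0,0.95,0.17,0.23,0,0.41],[0,0,0.95,0.17,0.23,0,0.41],[0,0,0.95,0.17,0.23,0,0.41],[0,0,0.95,0.17,0.23,0,0.41],[0,0,0.95,0.17,0.23,0,0.41],[0,0,0.95,0.17,0.23,0,0.41],[0,0,0.95,0.17,0.23,0,0.41],[0,0,0,0,0,0,0.41]]]'
```

```text
t: 30.1
tcp_pos: [0.4555, 0.1569, 0.1062]
tcp_rot: [0.003, 1.0, 0.0, 0.0]
contact_force: [-1.2, 0.3, 0.1]
gripper_width: 0.0604
grip_force: 0.0
```

```bash
python3 -m inch '[[[0,0,0,-0.06,0,-0.5,0.41],[0,0,0,0,0,-0.6,0.41],[0,0,0,0,0,-0.3,0.41],[0,0,0,0,0,-0.18,0.41],[0,0,0,0,0,0,0.41]]]'
```

```text
t: 30.72
tcp_pos: [0.4501, 0.156, 0.0113]
tcp_rot: [0.003, 1.0, -0.0, -0.001]
contact_force: [-0.1, -0.1, -0.4]
gripper_width: 0.0601
grip_force: 0.0
```

```bash
python3 -m inch '[[[0,0,0,0.1,0,0,0.41],[0,0,0,0.15,0,0,0.41],[0,0,0,0.25,0.005,0,0.41],[0,0,0,0.25,0.005,0,0.41],[0,0,0,0.25,0.005,0,0.41],[0,0,0,0.25,0.005,0,0.41],[0,0,0,0.25,0.005,0,0.41],[0,0,0,0.25,0,0,0.41],[0,0,0,0.2,0,0,0.41],[0,0,0,0.15,0,0,0.41]]]' && python3 -m inch '[[[0,0,0,0.08,0,0,0.41],[0,0,0,0.05,0,0,0.41],[0,0,0,0.05,0,0,0.41]]]'
```

```text
t: 31.98
tcp_pos: [0.5754, 0.1581, 0.0121]
tcp_rot: [0.002, 1.0, -0.0, -0.002]
contact_force: [-8.4, -0.1, 6.3]
gripper_width: 0.06
grip_force: 4.6
t: 32.35
tcp_pos: [0.5856, 0.1581, 0.0121]
tcp_rot: [0.002, 1.0, -0.0, -0.002]
contact_force: [-7.9, -0.4, 6.1]
gripper_width: 0.0601
grip_force: 4.5
```

```bash
python3 -m inch '[[[0,0,0,0.05,0,0,0.41],[0,0,0,0.05,0,0,0.41],[0,0,0,0.05,0,0,0.41]]]'; python3 -m inch '[[[0,0,0,0.04,0,0,0.41],[0,0,0,0.03,0,0,0.41]]]'
```

```text
t: 32.72
tcp_pos: [0.589, 0.1582, 0.0117]
tcp_rot: [0.001, 1.0, -0.0, -0.008]
contact_force: [-26.3, -0.3, 20.8]
gripper_width: 0.06
grip_force: 14.2
t: 32.98
tcp_pos: [0.5892, 0.1582, 0.0116]
tcp_rot: [0.001, 1.0, -0.001, -0.012]
contact_force: [-33.3, -0.1, 22.7]
gripper_width: 0.06
grip_force: 17.9
```

Firm stop close to the predicted depth. I'll back off, clear the arm and check all three pieces.

```bash
python3 -m inch '[[[0,0,0,-0.3,0,0,0.41],[0,0,0,-0.3,0,0,0.41],[0,0,0,-0.3,0,0.3,0.41],[0,0,0,-0.3,0,0.8,0.41],[0,0,0,-0.5,0,0.8,0.41],[0,0,0,-0.4,0.3,0.5,0.41],[0,0,0,0,0.6,0,0.41],[0,0,0,0,0.8,0,0.41],[0,0,0,0,0.8,0,0.41],[0,0,0,0,0,0,0.41]]]'
python3 - <<'E'
from h import *
for cam in('top','scene'):
    im=shot(cam,cam+'11.png')
    for n,z in(('wood_round',.032),('jade_slab',.032),('ring_gauge',.03)):
        for r in vision.regions_of(n,cam)[:1]:
            P=world(cam,r['mask'],z); print(cam,n,round(r['p'],2),len(P),P.mean(0),P.min(0),P.max(0))
    if cam=='top': rectify(im,'fin.png',z=.03)
E
```

```text
t: 34.22
tcp_pos: [0.4749, 0.3111, 0.1565]
tcp_rot: [-0.0, 1.0, 0.001, 0.001]
contact_force: [0.8, -1.0, -0.7]
gripper_width: 0.0605
grip_force: 0.0
top wood_round 0.83 1537 [0.6399 0.1562] [0.5874 0.1047] [0.6934 0.2073]
top jade_slab 0.65 1763 [ 0.6629 -0.0041] [ 0.6152 -0.0647] [0.7138 0.0571]
top ring_gauge 0.91 806 [ 0.6606 -0.1648] [ 0.6136 -0.2095] [ 0.7059 -0.119 ]
scene wood_round 0.63 1113 [0.6452 0.1551] [0.5907 0.1044] [0.6971 0.2065]
scene jade_slab 0.97 1455 [ 0.6693 -0.006 ] [ 0.6223 -0.0677] [0.714  0.0557]
scene ring_gauge 0.61 784 [ 0.6647 -0.168 ] [ 0.6182 -0.2144] [ 0.7098 -0.1212]
```

View pics/fin.png

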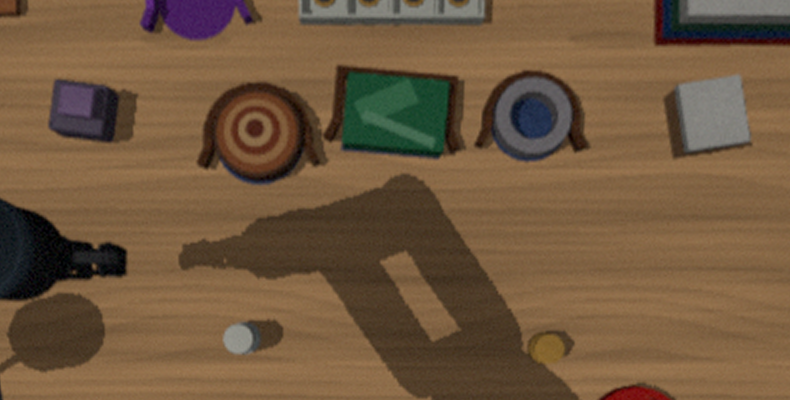

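The final picture shows the disc (255,130), slab (397,112) and ring (533,115) all home, with the bystanders where they started.

```bash
python3 -c "
from plant import job; print(job.sign_off())"
```

```text
the job is handed in; nothing more can be done
None
```

I handed the job in at about 34 s: the wood round, jade slab and ring gauge were each slid to a firm stop at the back of their nests, and the final picture shows all three home and the bystanders unmoved; sign-off returned no verdict.

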